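Find the copper chill plug by weight

TASK

One of the three closed blue cases on the welding bench holds a heavy copper chill plug, the other two only a light plastic blank: lift closed cases a little, one by one, until you know which is the heavy one, setting each back where it stood. Then lay the lid of the heavy case flat on the bench, take the copper plug out and set it down in the tray without dropping it. Leave all cases standing where they were and the lids of the two light ones on.

Things in the scene. Friction and masses are not known exactly. Their poses are not given: they have to be found in the camera images.
- case_a: Loose blue plastic case, one of three alike, 150 (x) x 58 (y) x 60 (z) mm, walls and floor 4, open top with a lid on. Origin: centre of underside. In the middle of its floor, within ribs 5 mm high, stands a hidden round piece, 40 mm across, 42 tall: solid copper in one case, black plastic in the others. Complete with lid: about 0.76 kg with copper, 0.34 kg without. Which has copper varies.
- lid_a: Grey lift-off lid of case_a, 0.06 kg, no latch. Plate 150 x 58 x 6 mm on the rim, below it a 5 mm deep plug in the mouth with 3 mm play; in its middle a square black knob 24 x 24, 16 high. Axes as the case's. Origin: centre of the plug's underside, the plate 5 to 11 mm and the knob 11 to 27 mm above it. On the case, the origin is 55 mm above the case's.
- case_b: Blue plastic case exactly like case_a outside, same size, axes, origin and nest; it too may hold the copper piece (about 0.76 kg complete with lid) or a plastic one (0.34 kg). The pieces stand upright, centred on the case's origin, their undersides 4 mm above it.
- lid_b: Grey lift-off lid of case_b, 0.06 kg, no latch. Plate 150 x 58 x 6 mm on the rim, below it a 5 mm deep plug in the mouth with 3 mm play; in its middle a square black knob 24 x 24, 16 high. Axes as the case's. Origin: centre of the plug's underside, the plate 5 to 11 mm and the knob 11 to 27 mm above it. On the case, the origin is 55 mm above the case's.
- case_c: Blue plastic case exactly like case_a outside, same size, axes, origin and nest; it too may hold the copper piece (about 0.76 kg complete with lid) or a plastic one (0.34 kg). The pieces stand upright, centred on the case's origin, their undersides 4 mm above it.
- lid_c: Grey lift-off lid of case_c, 0.06 kg, no latch. Plate 150 x 58 x 6 mm on the rim, below it a 5 mm deep plug in the mouth with 3 mm play; in its middle a square black knob 24 x 24, 16 high. Axes as the case's. Origin: centre of the plug's underside, the plate 5 to 11 mm and the knob 11 to 27 mm above it. On the case, the origin is 55 mm above the case's.
- tray: Shallow square aluminium tray with a dark rubber floor, fixed to the bench, 120 x 120 mm outside, walls 5 mm thick and 18 mm high, floor 5 mm above the bench. Origin: centre of its underside.
There are look-alikes about, which are no part of the job. Leave any pink or red look-alike of the lid_a alone.

How it is judged (in metres and radians):
On the way, in this order (a step that is already met when the one before it is completed fails the run):
1. a closed case is lifted clear of the bench with its lid on (((height (world z) of case_a above 0.015 m and distance between lid_a and case_a below 0.07 m) or (height (world z) of case_b above 0.015 m and distance between lid_b and case_b below 0.07 m) or (height (world z) of case_c above 0.015 m and distance between lid_c and case_c below 0.07 m))), for 0.2 s.
2. one lid has been taken off ((distance between lid_a and case_a above 0.075 m or distance between lid_b and case_b above 0.075 m or distance between lid_c and case_c above 0.075 m)), for 0.2 s.
3. the plug comes to rest in the tray with the hand still low over it, set down and not dropped (contact force between tray and anything else above 1 N and height (world z) of the grasp point below 0.07 m and horizontal distance between the grasp point and tray below 0.08 m), for 0.05 s.
At the end, for the whole second after the job is handed in: The tray bears the copper plug alone (2.8 to 5.6 N); one lid lies flat, right way up, on the bench clear of the tray, the other two are on their cases; all cases stand upright on the bench within 50 mm of their starts, clear of the tray; all at rest (contact force between tray and anything else between 2.8 and 5.6 N and (((height (world z) of lid_a below 0.03 m and angle between lid_a's own z axis and vertical below 0.17 rad and horizontal distance between lid_a and tray above 0.085 m and linear speed of lid_a below 0.02 m/s) and (distance between lid_b and case_b below 0.065 m and height (world z) of lid_b above 0.045 m) and (distance between lid_c and case_c below 0.065 m and height (world z) of lid_c above 0.045 m)) or ((height (world z) of lid_b below 0.03 m and angle between lid_b's own z axis and vertical below 0.17 rad and horizontal distance between lid_b and tray above 0.085 m and linear speed of lid_b below 0.02 m/s) and (distance between lid_a and case_a below 0.065 m and height (world z) of lid_a above 0.045 m) and (distance between lid_c and case_c below 0.065 m and height (world z) of lid_c above 0.045 m)) or ((height (world z) of lid_c below 0.03 m and angle between lid_c's own z axis and vertical below 0.17 rad and horizontal distance between lid_c and tray above 0.085 m and linear speed of lid_c below 0.02 m/s) and (distance between lid_a and case_a below 0.065 m and height (world z) of lid_a above 0.045 m) and (distance between lid_b and case_b below 0.065 m and height (world z) of lid_b above 0.045 m))) and distance of each of case_a, case_b, case_c from where it was at the start of the episode below 0.05 m and height (world z) of each of case_a, case_b, case_c below 0.01 m and angle between each of case_a, case_b, case_c's own z axis and vertical below 0.1 rad and horizontal distance between each of case_a, case_b, case_c and tray above 0.085 m and linear speed of each of case_a, case_b, case_c below 0.02 m/s); the robot touches nothing.
It fails at once if a second lid is taken off ((distance between lid_a and case_a above 0.075 m and distance between lid_b and case_b above 0.075 m) or (distance between lid_a and case_a above 0.075 m and distance between lid_c and case_c above 0.075 m) or (distance between lid_b and case_b above 0.075 m and distance between lid_c and case_c above 0.075 m)).
It fails at once if a case is tipped over (more than 30 degrees) (angle between any of case_a, case_b, case_c's own z axis and vertical above 0.52 rad).
It also fails if it takes over 72 s, if anything falls off the work surface, if the arm or the gripper's body presses on something with over 40 N, if the wrist force passes 120 N, or if a joint passes its speed limit or range.

ROBOT

A 6-joint arm with a two-finger parallel gripper is mounted at the origin on the work surface. World frame = base frame: x ahead of the robot, y to its left, z up, the work surface at z = 0. Lengths are in mm, angles in rad, forces in N, time in s.
With the tool pointing down it reaches from about 400 to 925 mm from the base axis. Payload 12.5 kg.
Tool frame: the origin (TCP) lies at the very end of the fingers, on their centre line; the grasp point (between the pads) lies 19 mm behind it; z points along the fingers, x is the direction in which the jaws open and shut, and the axes are right-handed (so a half turn about z gives the same grasp; the last joint's range is limited). The gripper opens to 95 mm and grips with 3 to 60 N. Pads are 20 mm wide; open, the fingers measure 119 mm over their backs; the gripper's body (75 mm by 180 mm) begins 59 mm behind the grasp point.
Start: joints at [-1.362, 0.491, 1.559, -0, 1.092, -0.106], TCP at [193.54, -594.299, 191.761] pointing down, gripper open.
Joint ranges: [-3.1, 3.1], [-0.84, 2.19], [0.05, 2.79], [-1.13, 4.28], [0.06, 2.93], [-2.69, 2.69]. Speed limits (rad/s): [2.22, 2.22, 2.79, 3.14, 3.14, 3.14].

INTERFACE

Orientations are given as [roll, pitch, yaw] about the fixed x, y, z axes, in that order (R = Rz(yaw) Ry(pitch) Rx(roll)).
In Python, from cell import state, viewer, ticket, look_for, regions_of gives the robot as it stands.
- The arm moves only by the shell command python3 -m inch 'ROWS'. ROWS is JSON, a list of rows, each a list of 7 numbers: the turn, a rotation vector about the world's x, y, z in degrees, then the shift along the world's x, y, z in mm, then the opening, from -1 (shut) to 1 (fully open). In form: [[rx, ry, rz, tx, ty, tz, hand], ...]. A call has 1 to 10 rows; each row shifts and turns the commanded pose from where the row before left it; what a row does not reach is not made up. A row lasts 1/10 s, in which the tool goes at most 50 mm and 8.59 degrees, less where a joint would pass 70% of its speed; a pose out of reach is approached as far as the arm can. A call with a gripper value outside its range is refused whole. The fingers move at their own pace and stop on an object; the grip force is fixed at half the most. Time passes only in rows, so rows that do not move let the fingers close. It gives the time, the measured TCP pose, the force and the opening at its end, in the units of the state.
- state(): the state, without advancing time (a new reading comes with each control period).
- viewer.read_camera(name): name is "side" or "top"; returns a dict with "color" (400x640x3 uint8, red, green, blue), "depth" (400x640 float32, mm along the optical axis (not along the pixel's ray), 0 where there is no reading), "fx", "fy", "cx", "cy" (pixels), "position" and "orientation" of the camera in the world. Camera axes: x right, y down, z forward; pixel columns grow to the right and rows downward; lengths in mm; the calibration is good to about 2 mm. A picture is of the moment at which its call begins.
- ticket.job_done(): hands the job in, once; it reports no verdict.
Trained networks look in the newest picture that a camera, given by its name, has taken for a name from the list of things; names that differ only in an ending like _2 or _b are one class to them, and where a whole thing is asked for, a point or a joint stands for the part that bears it (a point fixed in the world has none). Each returns a list of dicts, best first, with "score" (0 to 1); they miss things now and then, are a little off and sometimes report something else, mostly with a low value. They report only what shows in the picture. A call takes as long as a camera call. They do not tell look-alikes from the thing itself.
- look_for(name, camera): "box" ([left, top, right, bottom] as shares, 0 to 1, of the picture: columns of its width, rows of its height, round what is visible of it).
- regions_of(name, camera): "pixels" (400x640 bool, what is visible of it) and "box" ([left, top, right, bottom] as shares, 0 to 1, of the picture: columns of its width, rows of its height, round what is visible of it).
The state is a dict: "t": time; "joints": joint angles; "qvel": joint speeds; "tau": joint torques, N m; "eef_pos": TCP position; "tcp_rot": TCP orientation; "ft_force": force on the tool from outside, world axes, zero at the start; "moment": the same for the moment, N m; "opening": opening from 0.0 (shut) to 1.0 (fully open).
Only numpy, scipy, OpenCV 4.12 (cv2) and the standard library are available. Lean on these libraries where they do the work, as an engineer would, in place of code of your own. Each camera call takes 0.05 s, during which the arm holds its last target. There are 200 camera calls.

## Working session

There is one attempt and no reset: what is moved stays moved. The work goes in short steps, Python scripts to look and compute and a shell command to move; the robot and the scene stay as the last step left them, time stands still between calls to the robot, and variables do not carry over. Pictures are saved under pics/ and viewed, on a budget of 10 in all, crops included, one or two more only if the job needs it, and the job is handed in when it is done.

```bash
ls; mkdir -p pics; cat > h.py <<'E'
import numpy as np, cv2
from scipy.spatial.transform import Rotation as R
from cell import state, viewer, ticket, look_for, regions_of
def cloud(c):
    d=c["depth"].astype(float); v,u=np.indices(d.shape)
    P=np.stack([(u-c["cx"])/c["fx"]*d,(v-c["cy"])/c["fy"]*d,d],-1)
    o=np.array(c["orientation"],float)
    M=R.from_euler('xyz',o).as_matrix() if o.shape==(3,) else (o if o.shape==(3,3) else R.from_quat(o).as_matrix())
    W=P@M.T+np.array(c["position"]); W[d==0]=np.nan
    return W
def save(c,n): cv2.imwrite(n,c["color"][:,:,::-1])
E
python3 - <<'E'
from h import *
print(state())
for n in("top","side"):
    c=viewer.read_camera(n); save(c,f"pics/{n}0.png"); W=cloud(c)
    print(n,c["position"],c["orientation"],c["fx"])
    for k in("case_a","lid_a","tray"):
        for r in regions_of(k,n):
            p=W[r["pixels"]]; p=p[~np.isnan(p[:,0])]
            print(k,round(r["score"],2),(np.array(r["box"])*[640,400,640,400]).astype(int),np.median(p,0).round(),np.percentile(p,[2,98],axis=0).round().tolist())
E
```

```text
pics
{'t': 0.0, 'joints': array([-1.36160010e+00,  4.91564206e-01,  1.55944165e+00, -7.51265628e-06,
        1.09164599e+00, -1.05570547e-01]), 'qvel': array([ 4.79530948e-04, -1.04149753e-03,  1.53001872e-04, -3.97945052e-04,
       -1.36873396e-03, -5.25636459e-05]), 'tau': array([ 3.22863096e-03, -6.12633848e+01, -2.58184594e+01,  6.93239481e-02,
        4.81184351e-02, -7.11094117e-05]), 'eef_pos': array([ 193.48175514, -594.03502489,  191.16154676]), 'tcp_rot': array([-3.14148767e+00,  1.05399498e-03, -1.25602603e+00]), 'ft_force': array([ 0.40010605, -0.89429928,  0.27026575]), 'moment': array([-0.05415004, -0.03200739, -0.02742443]), 'opening': 0.9992490786679019}
top [ 173.5605092   175.45755038 1353.41502913] [-2.93464515 -0.00599583 -1.52213407] 432.992636311023
case_a 0.7 [452 181 460 229] [ 450. -228.   33.] [[381.0, -234.0, 5.0], [521.0, -223.0, 55.0]]
case_a 0.6 [292 195 311 199] [437. 256.  32.] [[432.0, 228.0, 0.0], [444.0, 282.0, 62.0]]
case_a 0.57 [399 167 421 213] [467. -64.  33.] [[407.0, -116.0, 1.0], [547.0, -51.0, 62.0]]
lid_a 0.86 [161 138 209 170] [567. 636. 
[... 1008 characters left out ...]
 [ 448. -249.   67.] [[380.0, -392.0, 1.0], [528.0, -222.0, 83.0]]
lid_a 0.9 [271 243 296 281] [394. 433.  12.] [[341.0, 363.0, 1.0], [457.0, 491.0, 28.0]]
lid_a 0.88 [329 223 368 261] [283. 269.  11.] [[226.0, 206.0, 0.0], [353.0, 322.0, 28.0]]
lid_a 0.82 [152 289 197 314] [584. 685.  11.] [[535.0, 633.0, 7.0], [614.0, 716.0, 15.0]]
lid_a 0.75 [320 144 364 161] [476. -81.  67.] [[410.0, -121.0, 61.0], [553.0, -53.0, 84.0]]
lid_a 0.68 [253 196 306 217] [502. 278.  67.] [[434.0, 193.0, 1.0], [582.0, 310.0, 83.0]]
tray 0.62 [292 175 339 206] [480.  92.   8.] [[416.0, 30.0, -0.0], [541.0, 157.0, 21.0]]
tray 0.35 [346 136 387 155] [ 442. -227.   32.] [[378.0, -275.0, 2.0], [523.0, -217.0, 61.0]]
```

```bash
python3 - <<'E'
from h import *
c=viewer.read_camera("top"); W=cloud(c)
im=c["color"][120:290,140:500,::-1]; cv2.imwrite("pics/crop1.png",cv2.resize(im,None,fx=2.2,fy=2.2,interpolation=cv2.INTER_CUBIC))
for x,y in((453,-255),(485,-88),(508,269)):
    m=(abs(W[...,0]-x)<100)&(abs(W[...,1]-y)<75)
    for a,b in((60,74),(78,92)):
        k=m&(W[...,2]>a)&(W[...,2]<b)
        if a==60: k|=m&(W[...,2]>=78)&(W[...,2]<92)
        p=W[k]; r=cv2.minAreaRect(p[:,:2].astype(np.float32)); print(len(p),np.median(p[:,2]).round(),np.round(r[0],1),np.round(r[1],1),round(r[2],1))
E
```

```text
940 68.0 [ 455.4 -256.9] [151.   61.9] 3.1
64 83.0 [ 454.4 -256.3] [22.5 25.7] 2.2
912 68.0 [484.9 -89.8] [151.3  59.4] 9.1
68 84.0 [485.1 -89.3] [25.5 23.4] 6.7
881 69.0 [510.5 270.2] [149.7  58. ] 11.4
62 84.0 [510.4 270.1] [25.8 23.4] 12.7
```

View pics/crop1.png

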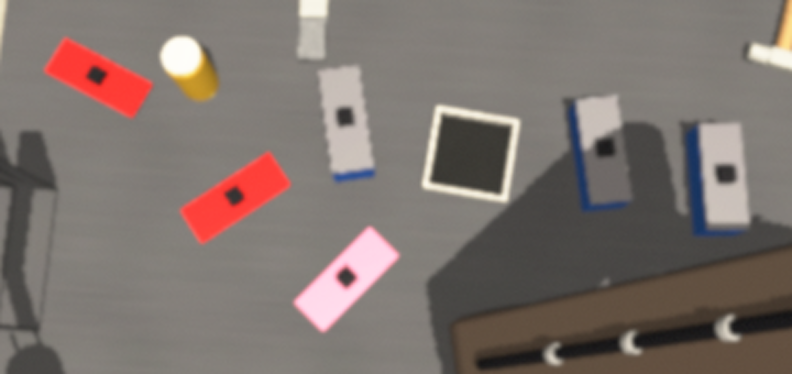

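The three candidates with grey lids are closed cases at crop pixels (345,117), (605,147) and (725,174). Red lids at (97,75) and (235,195) and the pink one at (345,275) are look-alikes to leave alone. A yellow cylinder is at (190,65), a pale block at (313,30) and the tray at (470,153). Next I'll check what's tall in the scene, including the brown object at the lower right.

```bash
python3 - <<'E'
from h import *
c=viewer.read_camera("top"); W=cloud(c)
H=np.zeros((16,26))
for i in range(16):
    for j in range(26):
        x=100+50*i;y=-650+50*j
        k=(W[...,0]>=x)&(W[...,0]<x+50)&(W[...,1]>=y)&(W[...,1]<y+50)
        H[i,j]=W[k][:,2].max() if k.any() else -1
np.set_printoptions(linewidth=220)
print(' '*6,np.arange(-650,650,50))
for i in range(16): print(100+50*i,H[i].astype(int))
E
```

```text
[-650 -600 -550 -500 -450 -400 -350 -300 -250 -200 -150 -100  -50    0   50  100  150  200  250  300  350  400  450  500  550  600]
100 [ -1  36   9   8   9  11  10  11 774 747   9  10 427 395 313 221   8  10   9   8  11   9  10   8   9 333]
150 [ -1   7   9   8   9   9   9   7 779 764 681 596 509 452 363 245   8   8  10  10   8   9   9   8   9   8]
200 [ -1  -1  -1  -1  -1  -1  -1  -1 781 772 716 639 549 458 346 255  10   9  18  17   9  10   9  10   8  10]
250 [ -1  -1  -1  -1  -1  -1  -1 773 780 775 712 621 530 434  10  10   9  33  33  18   8  10   8   9   8   8]
300 [ -1  -1  -1  -1  -1  -1  -1 771 776 764   8   9   9   8  10  11  18  19  32  10  12  12  17   9  11  10]
350 [-1 -1 -1  0  8  9 10 72 74 10 11  9  8  9  9  9 13 16  9  9 18 34 23  9 10  8]
400 [ 7  6 10  9 11 10  9 87 86  8 73 75 10 26 25 23 23 73 73 15 21 33 16 10  9 10]
450 [10 10 10  9  9 10  9 88 88  8 85 90 10 24 15 22 25 73 87  9 19 11  8  9 11  9]
500 [ 13   9  10  11  10   9  10  74  75   9  74  75  10  24  25  26  12  73  90  72   9   9 138 135  18  19]
550 [ 14   9   9  10   9  11  10  10  10  11  71  73  10   8  10   9  10  10  74  74  11  10 137 138  21  35]
600 [13  8 10  9  8 35 35 10 11 11 11 11 11 12  9 11  9 12 10 25  9 10 10  9  9 15]
650 [ 9 10  9 10 11 32 36 10 10  9 10 10 11  9 11 10 11 10  9 27 21  8  9 11  9 11]
700 [11 11 10 10 16 34  9  9 13 10 10 11  8 11  9 10 11 11  9 30 24 12  9 10 10 10]
750 [ 9  9  8 10 31 36  9  9 11  9 10 10 10 10 10 11 10 10  9 28  9 10  9  9  9  9]
800 [10 10 10 11 32 28 13 14 11 11  9 10 10 10 11 11 12 10 10 21  9 10 11  9 11  9]
850 [10 10 11 12 10 10 11  9 10 12 11 10  9 11 10 10  8 11  9 11 11 16 10 10 10  9]
```

View pics/side0.png

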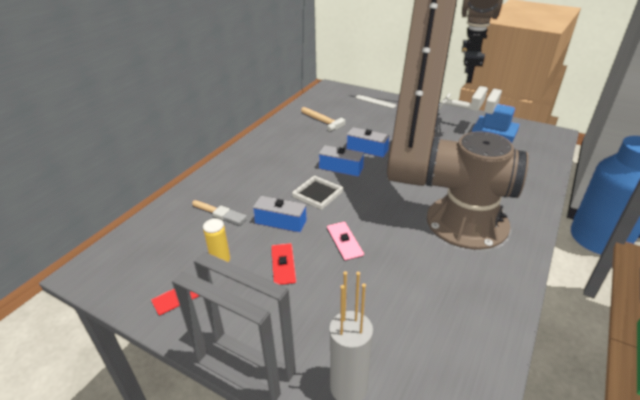

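The side view shows a clear workspace. The brown object is the arm itself, and the closed cases sit near pixels (280,213), (342,160) and (368,142). I'll start with the rightmost case at about (455,-256.5), yaw 3°.

```bash
python3 -m inch '[[0,0,-1.5,26,34,0,1],[0,0,-1.5,26,34,0,1],[0,0,-1.5,26,34,0,1],[0,0,-1.5,26,34,0,1],[0,0,-1.5,26,34,0,1],[0,0,-1.5,26,34,0,1],[0,0,-1.5,26,34,0,1],[0,0,-1.5,26,34,0,1],[0,0,-1.5,26,33,0,1],[0,0,-1.5,27,33,0,1]]'; python3 -m inch '[[0,0,0,0,0,0,1],[0,0,0,0,0,0,1],[0,0,0,0,0,0,1]]'
```

```text
t: 1.5
eef_pos: [455.4, -254.8, 192.0]
tcp_rot: [-3.141, -0.0, -1.519]
ft_force: [1.3, 0.1, -0.4]
opening: 1.0
t: 1.8
eef_pos: [454.1, -256.9, 191.8]
tcp_rot: [3.141, -0.0, -1.518]
ft_force: [-0.6, -0.7, -0.4]
opening: 1.001
```

```bash
python3 -m inch '[[0,0,0,0.5,0,-40,1],[0,0,0,0,0,-40,1],[0,0,0,0,0,-40,1],[0,0,0,0,0,-26,1],[0,0,0,0,0,-20,1],[0,0,0,0,0,0,1],[0,0,0,0,0,0,1]]'; python3 -m inch '[[0,0,0,0,0,0,-1],[0,0,0,0,0,0,-1],[0,0,0,0,0,0,-1],[0,0,0,0,0,0,-1],[0,0,0,0,0,0,-1],[0,0,0,0,0,0,-1],[0,0,0,0,0,0,-1],[0,0,0,0,0,0,-1]]'
```

```text
t: 2.5
eef_pos: [454.6, -257.2, 26.1]
tcp_rot: [3.141, 0.0, -1.519]
ft_force: [0.0, 0.2, 0.2]
opening: 1.003
t: 3.3
eef_pos: [455.0, -256.1, 26.0]
tcp_rot: [3.141, 0.0, -1.518]
ft_force: [-0.5, 2.6, 5.2]
opening: 0.607
```

```bash
python3 -m inch '[[0,0,0,0,0,10,-1],[0,0,0,0,0,10,-1],[0,0,0,0,0,10,-1],[0,0,0,0,0,5,-1],[0,0,0,0,0,0,-1],[0,0,0,0,0,0,-1],[0,0,0,0,0,0,-1],[0,0,0,0,0,0,-1]]';python3 -m inch '[[0,0,0,0,0,0,-1],[0,0,0,0,0,0,-1]]'
```

```text
t: 4.1
eef_pos: [454.9, -256.2, 60.4]
tcp_rot: [3.141, 0.0, -1.518]
ft_force: [0.7, 0.5, -2.9]
opening: 0.605
t: 4.3
eef_pos: [455.0, -256.3, 60.6]
tcp_rot: [3.141, 0.0, -1.518]
ft_force: [-0.5, -0.1, -3.2]
opening: 0.606
```

It reads 3.1 N, about 0.34 kg, so this one is light. I'll set it back.

```bash
python3 -m inch '[[0,0,0,0,0,-15,-1],[0,0,0,0,0,-10,-1],[0,0,0,0,0,-7,-1],[0,0,0,0,0,-3,-1],[0,0,0,0,0,0,-1],[0,0,0,0,0,0,-0.2],[0,0,0,0,0,0,1],[0,0,0,0,0,0,1],[0,0,0,0,0,0,1],[0,0,0,0,0,0,1]]'; python3 -m inch '[[0,0,0,0,0,0,1],[0,0,0,0,0,0,1],[0,0,0,0,0,20,1],[0,0,0,0,0,40,1],[0,0,0,0,0,40,1],[0,0,0,0,0,20,1],[0,0,1,0,0,0,1]]'
```

```text
t: 5.3
eef_pos: [455.1, -256.4, 25.9]
tcp_rot: [-3.141, -0.0, -1.518]
ft_force: [-0.5, 0.0, -0.3]
opening: 0.89
t: 6.0
eef_pos: [456.0, -257.0, 148.5]
tcp_rot: [-3.138, -0.003, -1.5]
ft_force: [-0.3, 0.6, -0.6]
opening: 1.001
```

```bash
python3 -m inch '[[0,0,1.5,6,40,0,1],[0,0,1.5,8,40,0,1],[0,0,1.5,8,44,0,1],[0,0,0,8,43,0,1],[0,0,0,0,0,0,1],[0,0,0,0,0,0,1],[0,0,0,0,0,0,1]]'
```

```text
t: 6.7
eef_pos: [484.8, -90.0, 145.2]
tcp_rot: [3.141, 0.0, -1.422]
ft_force: [-0.6, -0.4, -0.1]
opening: 1.002
```

```bash
python3 -m inch '[[0,0,0,0,0,-40,1],[0,0,0,0,0,-40,1],[0,0,0,0,0,-26,1],[0,0,0,0,0,-14,1],[0,0,0,0,0,0,1]]'; python3 -m inch '[[0,0,0,0,0,0,-1],[0,0,0,0,0,0,-1],[0,0,0,0,0,0,-1],[0,0,0,0,0,0,-1],[0,0,0,0,0,0,-1],[0,0,0,0,0,0,-1],[0,0,0,0,0,0,-1],[0,0,0,0,0,0,-1]]'
```

```text
t: 7.2
eef_pos: [483.8, -90.3, 23.8]
tcp_rot: [3.138, 0.002, -1.424]
ft_force: [-0.2, -0.1, 0.7]
opening: 1.001
t: 8.0
eef_pos: [485.1, -89.2, 26.1]
tcp_rot: [-3.141, -0.0, -1.422]
ft_force: [-1.6, 0.8, 6.7]
opening: 0.605
```

```bash
python3 -m inch '[[0,0,0,0,0,10,-1],[0,0,0,0,0,10,-1],[0,0,0,0,0,10,-1],[0,0,0,0,0,5,-1],[0,0,0,0,0,0,-1],[0,0,0,0,0,0,-1],[0,0,0,0,0,0,-1],[0,0,0,0,0,0,-1]]';python3 -m inch '[[0,0,0,0,0,0,-1],[0,0,0,0,0,0,-1]]'
```

```text
t: 8.8
eef_pos: [484.9, -89.3, 60.4]
tcp_rot: [3.141, 0.0, -1.422]
ft_force: [-0.4, 0.4, -3.7]
opening: 0.609
t: 9.0
eef_pos: [485.0, -89.3, 60.6]
tcp_rot: [3.141, 0.0, -1.422]
ft_force: [-0.1, -1.0, -2.6]
opening: 0.603
```

It's light as well, so I'll set it back and weigh the third.

```bash
python3 -m inch '[[0,0,0,0,0,-15,-1],[0,0,0,0,0,-10,-1],[0,0,0,0,0,-7,-1],[0,0,0,0,0,-3,-1],[0,0,0,0,0,0,-1],[0,0,0,0,0,0,-0.2],[0,0,0,0,0,0,1],[0,0,0,0,0,0,1],[0,0,0,0,0,0,1],[0,0,0,0,0,0,1]]'; python3 -m inch '[[0,0,0,0,0,0,1],[0,0,0,0,0,0,1],[0,0,0,0,0,20,1],[0,0,0,0,0,40,1],[0,0,0,0,0,40,1],[0,0,0,0,0,20,1],[0,0,0,0,0,0,1]]'; python3 -m inch '[[0,0,0.5,3,40,0,1],[0,0,0.5,3,40,0,1],[0,0,0.5,3,40,0,1],[0,0,0.5,3,40,0,1],[0,0,0.5,3,40,0,1],[0,0,0.5,3,40,0,1],[0,0,0,3,40,0,1],[0,0,0,3,40,0,1],[0,0,0,1.5,39.5,0,1],[0,0,0,0,0,0,1]]';python3 -m inch '[[0,0,0,0,0,0,1],[0,0,0,0,0,0,1]]'
```

```text
t: 10.0
eef_pos: [485.2, -89.3, 25.8]
tcp_rot: [-3.141, -0.0, -1.422]
ft_force: [-0.1, 0.2, -0.3]
opening: 0.887
t: 10.7
eef_pos: [486.2, -89.6, 148.4]
tcp_rot: [-3.137, -0.002, -1.422]
ft_force: [0.2, 0.3, -1.3]
opening: 1.001
t: 11.7
eef_pos: [510.0, 273.8, 144.2]
tcp_rot: [3.141, 0.0, -1.366]
ft_force: [-0.0, 0.1, -0.7]
opening: 0.998
t: 11.9
eef_pos: [510.2, 269.3, 145.0]
tcp_rot: [3.14, -0.0, -1.37]
ft_force: [0.5, -0.4, 0.1]
opening: 1.004
```

```bash
python3 -m inch '[[0,0,0,0,0,-40,1],[0,0,0,0,0,-40,1],[0,0,0,0,0,-26,1],[0,0,0,0,0,-14,1],[0,0,0,0,0,0,1]]'; python3 -m inch '[[0,0,0,0,0,0,-1],[0,0,0,0,0,0,-1],[0,0,0,0,0,0,-1],[0,0,0,0,0,0,-1],[0,0,0,0,0,0,-1],[0,0,0,0,0,0,-1],[0,0,0,0,0,0,-1],[0,0,0,0,0,0,-1]]'
```

```text
t: 12.4
eef_pos: [510.1, 269.0, 24.4]
tcp_rot: [3.139, -0.001, -1.371]
ft_force: [0.0, -0.1, 0.7]
opening: 0.999
t: 13.2
eef_pos: [510.8, 270.8, 26.4]
tcp_rot: [-3.14, 0.001, -1.37]
ft_force: [-1.5, 3.6, 6.0]
opening: 0.611
```

```bash
python3 -m inch '[[0,0,0,0,0,10,-1],[0,0,0,0,0,10,-1],[0,0,0,0,0,10,-1],[0,0,0,0,0,5,-1],[0,0,0,0,0,0,-1],[0,0,0,0,0,0,-1],[0,0,0,0,0,0,-1],[0,0,0,0,0,0,-1]]';python3 -m inch '[[0,0,0,0,0,0,-1],[0,0,0,0,0,0,-1]]'
```

```text
t: 14.0
eef_pos: [510.4, 270.1, 60.4]
tcp_rot: [3.141, -0.0, -1.369]
ft_force: [-0.4, 0.2, -7.1]
opening: 0.607
t: 14.2
eef_pos: [510.5, 270.2, 60.6]
tcp_rot: [3.141, -0.0, -1.37]
ft_force: [-0.4, -0.9, -6.3]
opening: 0.608
```

It reads 6.7 N including the lid, so the third case is the heavy one. I'll set it back and grip its lid knob.

```bash
python3 -m inch '[[0,0,0,0,0,-15,-1],[0,0,0,0,0,-10,-1],[0,0,0,0,0,-7,-1],[0,0,0,0,0,-3,-1],[0,0,0,0,0,0,-1],[0,0,0,0,0,0,-0.2],[0,0,0,0,0,0,1],[0,0,0,0,0,0,1],[0,0,0,0,0,0,1],[0,0,0,0,0,0,1]]'; python3 -m inch '[[0,0,0,0,0,0,1],[0,0,0,0,0,0,1],[0,0,0,0,0,20,1],[0,0,0,0,0,23,1],[0,0,0,0,0,0,1],[0,0,0,0,0,0,1]]';python3 -m inch '[[0,0,0,0,0,0,-1],[0,0,0,0,0,0,-1],[0,0,0,0,0,0,-1],[0,0,0,0,0,0,-1],[0,0,0,0,0,0,-1],[0,0,0,0,0,0,-1],[0,0,0,0,0,0,-1],[0,0,0,0,0,0,-1],[0,0,0,0,0,0,-1],[0,0,0,0,0,0,-1]]'
```

```text
t: 15.2
eef_pos: [510.8, 270.3, 25.8]
tcp_rot: [-3.141, 0.0, -1.37]
ft_force: [-0.3, 0.5, -1.1]
opening: 0.886
t: 15.8
eef_pos: [510.6, 270.2, 68.8]
tcp_rot: [-3.141, 0.0, -1.369]
ft_force: [-0.5, -1.2, -1.0]
opening: 0.997
t: 16.8
eef_pos: [510.5, 270.2, 68.8]
tcp_rot: [3.142, -0.0, -1.369]
ft_force: [0.3, -0.6, -0.3]
opening: 0.215
```

```bash
python3 -m inch '[[0,0,0,0,0,0,-1],[0,0,0,0,0,0,-1]]'; python3 - <<'E'
from h import *
a=viewer.read_camera("side")
cv2.imwrite("pics/k1.png",cv2.resize(a["color"][130:260,200:360,::-1],None,fx=4,fy=4,interpolation=cv2.INTER_CUBIC))
E
```

```text
t: 17.0
eef_pos: [510.5, 270.2, 68.8]
tcp_rot: [3.142, -0.0, -1.369]
ft_force: [0.0, -0.9, -0.3]
opening: 0.049
```

View pics/k1.png

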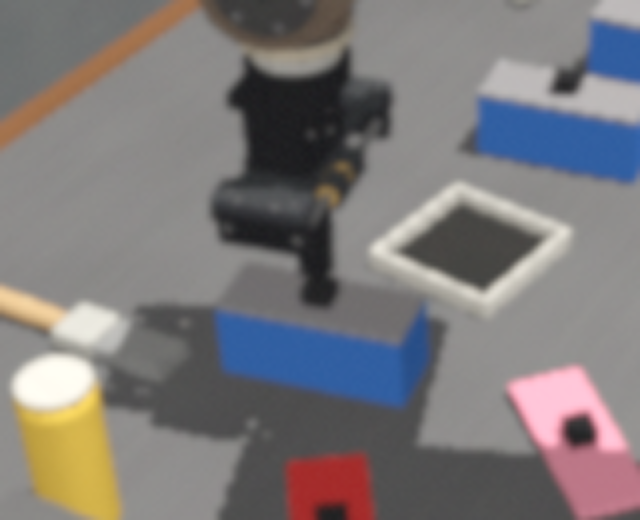

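The fingers closed nearly all the way (0.05 instead of about 0.25) although they look to be right at the knob (320,290). I'll measure the heights.

```bash
python3 - <<'E'
from h import *
np.set_printoptions(linewidth=200,suppress=True)
s=state(); print(s["eef_pos"],s["opening"])
c=viewer.read_camera("side"); W=cloud(c)
for v in range(185,212,1):
    print(v,[(c["color"][v,u].mean().astype(int).item(),*W[v,u].round().astype(int).tolist()) for u in range(272,289,3)])
im=c["color"][150:250,240:320,::-1]; cv2.imwrite("pics/k2.png",cv2.resize(im,None,fx=6,fy=6,interpolation=cv2.INTER_NEAREST))
E
```

```text
[510.54548205 270.18470601  68.77058201] 0.024290605497569798
185 [(50, 463, 355, 208), (53, 459, 347, 204), (66, 468, 322, 185), (45, 501, 263, 137), (139, 606, 102, 0), (144, 599, 95, -2)]
186 [(43, 468, 350, 199), (44, 459, 348, 201), (53, 498, 282, 146), (42, 502, 261, 132), (139, 604, 105, -1), (143, 594, 102, 0)]
187 [(36, 467, 351, 197), (37, 458, 350, 199), (41, 501, 279, 140), (40, -9223372036854775808, -9223372036854775808, -9223372036854775808), (138, 601, 110, -2), (143, 590, 107, 0)]
188 [(36, 472, 345, 188), (40, 459, 348, 195), (35, 502, 277, 135), (41, 501, 264, 127), (137, 600, 112, -4), (144, 588, 111, -1)]
189 [(45, 472, 346, 185), (51, 464, 342, 186), (32, 502, 279, 132), (41, 498, 269, 127), (135, 593, 123, 1), (143, 582, 120, 3)]
190 [(46, 472, 345, 181), (56, 464, 343, 183), (30, 502, 279, 128), (40, 497, 271, 125), (133, 589, 128, 2), (143, 581, 122, 0)]
191 [(42, 471, 347, 180), (50, 463, 345, 181), (33, 502, 279, 125), (38, 498, 269, 120), (132, 586, 133, 1), (142, 579, 125, -1)]
192 [(53, 472, 346, 175), (39, 463, 345, 177), (32, 504, 277, 119), (37, 498, 2
[... 1847 characters left out ...]
21, 291, 67), (107, 511, 289, 68), (95, 504, 283, 67), (91, 496, 279, 67), (109, 488, 275, 67), (110, 483, 267, 64)]
208 [(113, 517, 296, 67), (110, 510, 291, 66), (108, 501, 288, 68), (105, 494, 282, 66), (110, 487, 277, 66), (111, 477, 275, 67)]
209 [(116, 517, 297, 64), (113, 509, 293, 64), (112, 501, 288, 64), (110, 492, 286, 66), (111, 484, 281, 65), (111, 475, 279, 67)]
210 [(116, 516, 298, 62), (115, 505, 298, 65), (115, 496, 295, 67), (113, 487, 293, 69), (111, 481, 286, 66), (112, 474, 280, 65)]
211 [(111, 515, 301, 60), (112, 506, 297, 60), (116, 496, 296, 64), (117, 488, 291, 63), (114, 479, 288, 65), (113, 473, 283, 63)]<stdin>:6: RuntimeWarning: invalid value encountered in cast
```

View pics/k2.png

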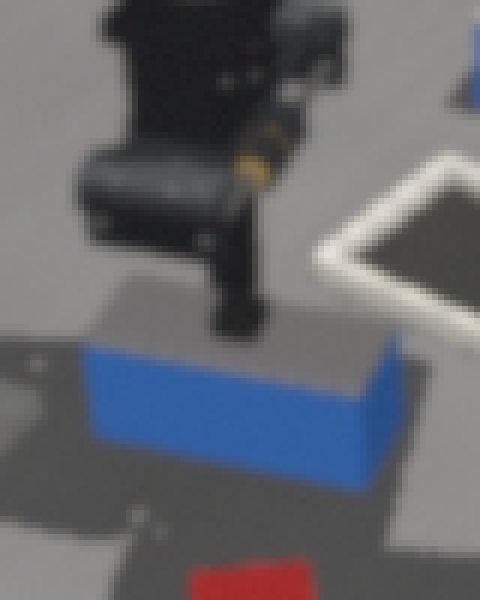

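The fingers closed above the knob, with their tips higher than the nominal TCP. I'll raise the hand, set a partial opening and measure where the tips really are.

```bash
python3 -m inch '[[0,0,0,0,0,30,-0.2],[0,0,0,0,0,40,-0.2],[0,0,0,0,0,10,-0.2],[0,0,0,0,0,0,-0.2],[0,0,0,0,0,0,-0.2],[0,0,0,0,0,0,-0.2],[0,0,0,0,0,0,-0.2],[0,0,0,0,0,0,-0.2]]'; python3 - <<'E'
from h import *
s=state(); print(s["eef_pos"],s["opening"])
for n in ("side","top"):
    c=viewer.read_camera(n); W=cloud(c)
    m=(abs(W[...,0]-510)<70)&(abs(W[...,1]-270)<90)&(W[...,2]>95)&(W[...,2]<300)
    z=W[m]
    for a in range(95,200,10):
        k=z[(z[:,2]>=a)&(z[:,2]<a+10)]
        if len(k)>3: print(n,a,len(k),np.percentile(k,[5,95],axis=0).round().tolist())
    if n=="side": cv2.imwrite("pics/k3.png",cv2.resize(c["color"][130:230,230:310,::-1],None,fx=6,fy=6,interpolation=cv2.INTER_NEAREST))
E
```

```text
t: 17.9
eef_pos: [510.3, 270.1, 147.9]
tcp_rot: [3.14, -0.0, -1.369]
ft_force: [-0.3, 1.3, 1.2]
opening: 0.399
[510.29783737 270.09309547 147.93240876] 0.39850099613023265
side 165 17 [[500.0, 245.0, 170.0], [518.0, 292.0, 175.0]]
side 175 35 [[494.0, 246.0, 176.0], [517.0, 296.0, 185.0]]
side 185 47 [[493.0, 246.0, 185.0], [517.0, 297.0, 194.0]]
side 195 40 [[492.0, 240.0, 196.0], [518.0, 298.0, 204.0]]
```

View pics/k3.png

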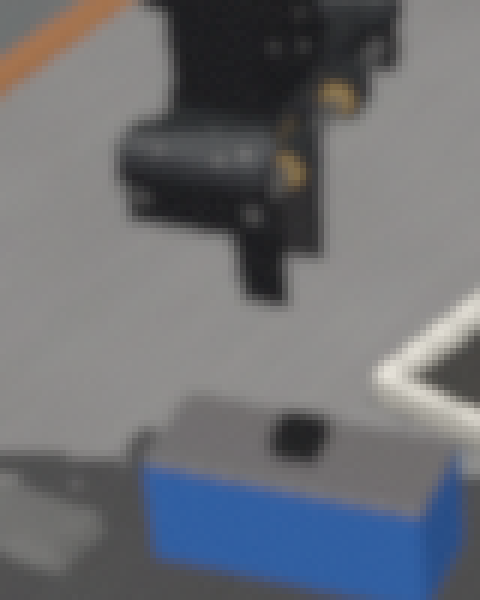

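The tips show at about z=170 while the TCP reads 148, roughly 20 mm off. I'll check whether that depends on the opening.

```bash
cat > tip.py <<'E'
from h import *
s=state(); c=viewer.read_camera("side"); W=cloud(c); e=s["eef_pos"]
m=(np.hypot(W[...,0]-e[0],W[...,1]-e[1])<75)&(W[...,2]>e[2]-30)&(W[...,2]<e[2]+60)&(c["color"].mean(-1)<75)
z=np.sort(W[m][:,2]); print(e.round(1),s["opening"].round(2),len(z),"lowest",z[:8].round(),"tip-TCP",(z[5]-e[2]).round(1))
E
python3 -m inch '[[0,0,0,0,0,0,1],[0,0,0,0,0,0,1],[0,0,0,0,0,0,1],[0,0,0,0,0,0,1],[0,0,0,0,0,0,1],[0,0,0,0,0,0,1]]'; python3 tip.py; python3 -m inch '[[0,0,0,0,0,0,-0.2],[0,0,0,0,0,0,-0.2],[0,0,0,0,0,0,-0.2],[0,0,0,0,0,0,-0.2],[0,0,0,0,0,0,-0.2],[0,0,0,0,0,0,-0.2],[0,0,0,0,0,0,-0.2],[0,0,0,0,0,0,-0.2]]'; python3 tip.py
```

```text
t: 18.6
eef_pos: [510.5, 270.2, 148.8]
tcp_rot: [3.142, -0.0, -1.369]
ft_force: [-0.4, -0.0, 0.0]
opening: 0.844
t: 19.45
eef_pos: [510.5, 270.2, 148.8]
tcp_rot: [3.142, -0.0, -1.369]
ft_force: [0.5, -0.3, -1.2]
opening: 0.406Traceback (most recent call last):
  File "tip.py", line 4, in <module>
    z=np.sort(W[m][:,2]); print(e.round(1),s["opening"].round(2),len(z),"lowest",z[:8].round(),"tip-TCP",(z[5]-e[2]).round(1))
                                           ^^^^^^^^^^^^^^^^^^
AttributeError: 'float' object has no attribute 'round'
Traceback (most recent call last):
  File "tip.py", line 4, in <module>
    z=np.sort(W[m][:,2]); print(e.round(1),s["opening"].round(2),len(z),"lowest",z[:8].round(),"tip-TCP",(z[5]-e[2]).round(1))
                                           ^^^^^^^^^^^^^^^^^^
AttributeError: 'float' object has no attribute 'round'
```

```bash
sed -i 's/s\["opening"\].round(2)/round(s["opening"],2)/' tip.py; python3 tip.py; python3 -m inch '[[0,0,0,0,0,0,1],[0,0,0,0,0,0,1],[0,0,0,0,0,0,1],[0,0,0,0,0,0,1],[0,0,0,0,0,0,1],[0,0,0,0,0,0,1]]'; python3 tip.py
```

```text
[510.5 270.2 148.8] 0.4 121 lowest [173. 174. 174. 175. 175. 175. 175. 175.] tip-TCP 26.5
t: 20.15
eef_pos: [510.5, 270.2, 148.8]
tcp_rot: [-3.142, -0.0, -1.369]
ft_force: [-0.5, -0.8, 0.5]
opening: 0.849
[510.5 270.2 148.8] 0.85 118 lowest [174. 174. 175. 177. 177. 177. 177. 177.] tip-TCP 27.9
```

The offset is independent of opening: the real tips are about 20 mm or more above the reported TCP. I'll descend in guarded steps over the knob with the hand part-open.

```bash
python3 -m inch '[[0,0,0,0,0,0,-0.2],[0,0,0,0,0,0,-0.2],[0,0,0,0,0,0,-0.2],[0,0,0,0,0,0,-0.2],[0,0,0,0,0,-30,-0.2],[0,0,0,0,0,-30,-0.2],[0,0,0,0,0,-20,-0.2],[0,0,0,0,0,-11,-0.2],[0,0,0,0,0,0,-0.2],[0,0,0,0,0,0,-0.2]]'; for i in 1 ; do python3 -m inch '[[0,0,0,0,0,-3,-0.2],[0,0,0,0,0,0,-0.2]]';done; python3 tip.py
```

```text
t: 21.2
eef_pos: [510.9, 270.4, 58.4]
tcp_rot: [-3.141, 0.0, -1.369]
ft_force: [0.1, -0.0, 1.0]
opening: 0.398
t: 21.4
eef_pos: [510.8, 270.3, 55.3]
tcp_rot: [-3.141, 0.0, -1.369]
ft_force: [-0.7, -0.2, 0.0]
opening: 0.401
[510.8 270.3  55.3] 0.4 145 lowest [69. 69. 70. 71. 72. 72. 73. 73.] tip-TCP 16.7
```

```bash
python3 -m inch '[[0,0,0,0,0,-2,-0.2],[0,0,0,0,0,0,-0.2]]'; python3 -m inch '[[0,0,0,0,0,-2,-0.2],[0,0,0,0,0,0,-0.2]]'; python3 -m inch '[[0,0,0,0,0,0,-1],[0,0,0,0,0,0,-1],[0,0,0,0,0,0,-1],[0,0,0,0,0,0,-1],[0,0,0,0,0,0,-1],[0,0,0,0,0,0,-1]]'
```

```text
t: 21.65
eef_pos: [510.5, 270.2, 52.8]
tcp_rot: [-3.142, -0.0, -1.369]
ft_force: [0.1, 0.4, 0.5]
opening: 0.4
t: 21.85
eef_pos: [510.4, 270.1, 50.5]
tcp_rot: [3.141, -0.0, -1.37]
ft_force: [0.4, 0.5, -0.4]
opening: 0.397
t: 22.45
eef_pos: [510.6, 270.2, 50.8]
tcp_rot: [-3.142, -0.0, -1.369]
ft_force: [0.4, -0.6, -0.2]
opening: 0.244
```

The knob is gripped (0.244 × 95 ≈ 23 mm). I'll lift and carry the lid to about (660,110).

```bash
python3 -m inch '[[0,0,0,0,0,5,-1],[0,0,0,0,0,10,-1],[0,0,0,0,0,15,-1],[0,0,0,0,0,30,-1],[0,0,0,15,-20,10,-1],[0,0,0,25,-30,0,-1],[0,0,0,30,-30,0,-1],[0,0,0,30,-30,0,-1],[0,0,0,25,-30,0,-1],[0,0,0,25,-20,0,-1]]'; python3 -m inch '[[0,0,0,0,0,0,-1],[0,0,0,0,0,-30,-1],[0,0,0,0,0,-30,-1],[0,0,0,0,0,-30,-1],[0,0,0,0,0,-20,-1],[0,0,0,0,0,-8,-1],[0,0,0,0,0,0,-1],[0,0,0,0,0,0,-1]]'; python3 - <<'E'
from h import *
W=cloud(viewer.read_camera("side")); e=state()["eef_pos"]
p=W[(abs(W[...,0]-e[0])<80)&(abs(W[...,1]-e[1])<45)&(W[...,2]>6)&(W[...,2]<40)]
print(e,len(p),np.percentile(p,[5,50,95],axis=0).round())
E
```

```text
t: 23.45
eef_pos: [661.6, 108.1, 121.7]
tcp_rot: [-3.141, -0.0, -1.371]
ft_force: [-0.9, 0.9, -0.1]
opening: 0.246
t: 24.25
eef_pos: [661.0, 110.5, 4.0]
tcp_rot: [-3.14, -0.0, -1.369]
ft_force: [-0.6, 0.2, 0.1]
opening: 0.251
[661.15786942 110.46120922   4.25514745] 434 [[591.  82.  16.]
 [649. 117.  20.]
 [723. 144.  32.]]
```

```bash
python3 -m inch '[[0,0,0,0,0,-4,-1],[0,0,0,0,0,-2,-1],[0,0,0,0,0,-1,-1],[0,0,0,0,0,0,-1]]'; python3 -m inch '[[0,0,0,0,0,0,-0.3],[0,0,0,0,0,0,-0.2],[0,0,0,0,0,0,-0.2],[0,0,0,0,0,0,-0.2],[0,0,0,0,0,20,-0.2],[0,0,0,0,0,40,-0.2],[0,0,0,0,0,50,-0.2],[0,0,0,0,0,0,-0.2]]'; python3 - <<'E'
from h import *
for n in("top","side"):
    c=viewer.read_camera(n); W=cloud(c); save(c,f"pics/{n}1.png")
    p=W[(abs(W[...,0]-660)<90)&(abs(W[...,1]-110)<60)&(W[...,2]>6)&(W[...,2]<50)]
    r=cv2.minAreaRect(p[:,:2].astype(np.float32)); print(n,len(p),np.percentile(p[:,2],[5,50,95]).round(),r)
    p=W[(abs(W[...,0]-510)<70)&(abs(W[...,1]-270)<50)&(W[...,2]>30)&(W[...,2]<75)]
    q=p[p[:,2]>52]; r=cv2.minAreaRect(q[:,:2].astype(np.float32)); print("case",r,len(q))
    q=p[(p[:,2]<52)&(np.hypot(*(p[:,:2]-r[0]).T)<23)]; print("plug",len(q),np.percentile(q,[5,50,95],axis=0).round() if len(q) else 0)
c=cv2.imread("pics/top1.png")[120:250,200:500]; d=cv2.imread("pics/side1.png")[150:260,220:380]
cv2.imwrite("pics/v1.png",np.vstack([cv2.resize(c,(690,300)),cv2.resize(d,(690,474*110//160*160//160))[:300]]))
E
```

```text
t: 24.7
eef_pos: [660.6, 110.2, -4.2]
tcp_rot: [-3.142, -0.0, -1.37]
ft_force: [-0.4, -1.3, -0.3]
opening: 0.25
t: 25.5
eef_pos: [663.5, 110.5, 112.5]
tcp_rot: [-3.131, -0.001, -1.369]
ft_force: [-0.2, -0.0, 1.1]
opening: 0.401
top 19 [ 6.  7. 10.] ((661.52734375, 158.43365478515625), (82.18619537353516, 19.68260955810547), 2.4566423892974854)
case ((0.0, 0.0), (0.0, 0.0), 0.0) 0
plug 0 0
side 455 [ 8. 12. 26.] ((653.898193359375, 121.89353942871094), (155.52597045898438, 90.89171600341797), 11.447074890136719)
case ((508.07025146484375, 270.85595703125), (147.18333435058594, 65.52774810791016), 10.396733283996582) 274
plug 65 [[490. 253.  44.]
 [506. 267.  47.]
 [523. 278.  51.]]
```

View pics/v1.png

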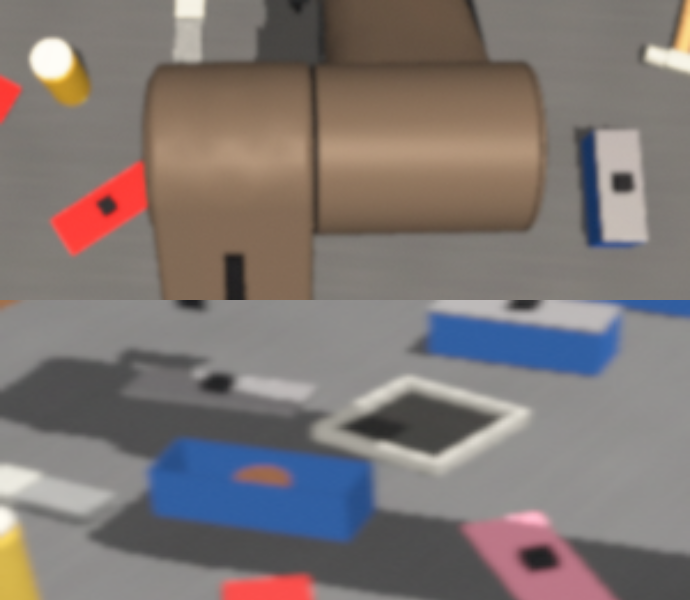

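The lid lies flat on the bench at (660,110), and the copper plug shows in the open case (crop pixel 262,475) with its top at z≈46. I'll turn the hand 90° so the fingers go in along the case's long side.

```bash
python3 -m inch '[[0,0,8,0,0,10,-0.2],[0,0,8,-15,16,0,0.4],[0,0,8,-15,16,0,0.4],[0,0,8,-15,16,0,0.4],[0,0,8,-15,16,0,0.4],[0,0,8,-15,16,0,0.4],[0,0,8,-15,16,0,0.4],[0,0,8,-15,16,0,0.4],[0,0,8,-15,16,0,0.4],[0,0,8,-15,16,0,0.4]]';python3 -m inch '[[0,0,8,-15,16,0,0.4],[0,0,2,0,0,0,0.4],[0,0,0,0,0,0,0.4],[0,0,0,0,0,0,0.4]]'
```

```text
t: 26.6
eef_pos: [524.2, 254.5, 114.2]
tcp_rot: [3.141, 0.002, 0.032]
ft_force: [0.5, 0.5, -0.4]
opening: 0.703
t: 27.0
eef_pos: [510.3, 269.9, 114.8]
tcp_rot: [3.141, 0.001, 0.2]
ft_force: [0.0, 0.2, 0.3]
opening: 0.697
```

```bash
python3 -m inch '[[0,0,0,0,0,-30,0.4],[0,0,0,0,0,-30,0.4],[0,0,0,0,0,-20,0.4],[0,0,0,0,0,-10,0.4],[0,0,0,0,0,0,0.4],[0,0,0,0,0,0,0.4]]'; python3 -m inch '[[0,0,0,0,0,-5,0.4],[0,0,0,0,0,-5,0.4],[0,0,0,0,0,0,0.4]]'; python3 -m inch '[[0,0,0,0,0,-5,0.4],[0,0,0,0,0,-5,0.4],[0,0,0,0,0,0,0.4],[0,0,0,0,0,0,0.4]]'
```

```text
t: 27.6
eef_pos: [511.0, 270.2, 26.2]
tcp_rot: [-3.142, -0.001, 0.201]
ft_force: [-0.3, 0.3, 0.6]
opening: 0.703
t: 27.9
eef_pos: [510.4, 270.1, 15.5]
tcp_rot: [3.142, 0.0, 0.201]
ft_force: [-0.9, -1.3, 0.8]
opening: 0.702
t: 28.3
eef_pos: [510.4, 270.2, 5.6]
tcp_rot: [3.142, 0.0, 0.201]
ft_force: [-0.8, 0.3, -0.8]
opening: 0.698
```

```bash
python3 -m inch '[[0,0,0,0,0,-4,0.4],[0,0,0,0,0,0,-1],[0,0,0,0,0,0,-1],[0,0,0,0,0,0,-1],[0,0,0,0,0,0,-1],[0,0,0,0,0,0,-1],[0,0,0,0,0,0,-1],[0,0,0,0,0,0,-1]]'; python3 -m inch '[[0,0,0,0,0,5,-1],[0,0,0,0,0,10,-1],[0,0,0,0,0,15,-1],[0,0,0,0,0,20,-1],[0,0,0,0,0,25,-1],[0,0,0,0,0,25,-1],[0,0,0,0,0,0,-1],[0,0,0,0,0,0,-1],[0,0,0,0,0,0,-1]]'
```

```text
t: 29.1
eef_pos: [510.4, 270.2, 1.8]
tcp_rot: [3.142, 0.0, 0.201]
ft_force: [-1.3, 0.2, 2.7]
opening: 0.415
t: 30.0
eef_pos: [509.9, 269.9, 100.7]
tcp_rot: [3.141, 0.002, 0.201]
ft_force: [-0.6, 0.1, -5.8]
opening: 0.416
```

```bash
python3 -m inch '[[0,0,0,0,0,0,-1],[0,0,0,0,0,0,-1]]'; python3 - <<'E'
from h import *
c=viewer.read_camera("side"); print(state()["ft_force"])
cv2.imwrite("pics/v2.png",cv2.resize(c["color"][120:260,220:380,::-1],None,fx=4,fy=4,interpolation=cv2.INTER_CUBIC))
W=cloud(c); col=c["color"].astype(int)
m=(np.hypot(W[...,0]-510,W[...,1]-270)<35)&(col[...,0]-col[...,2]>30)&(W[...,2]>40)
print("copper",m.sum(),np.percentile(W[m],[3,50,97],axis=0).round() if m.any() else 0)
E
```

```text
t: 30.2
eef_pos: [510.2, 270.1, 100.8]
tcp_rot: [3.141, 0.001, 0.201]
ft_force: [0.9, 0.3, -3.6]
opening: 0.414
[ 0.51267727  0.01540021 -3.51909091]
copper 297 [[484. 253. 107.]
 [506. 281. 144.]
 [533. 296. 438.]]
```

View pics/v2.png

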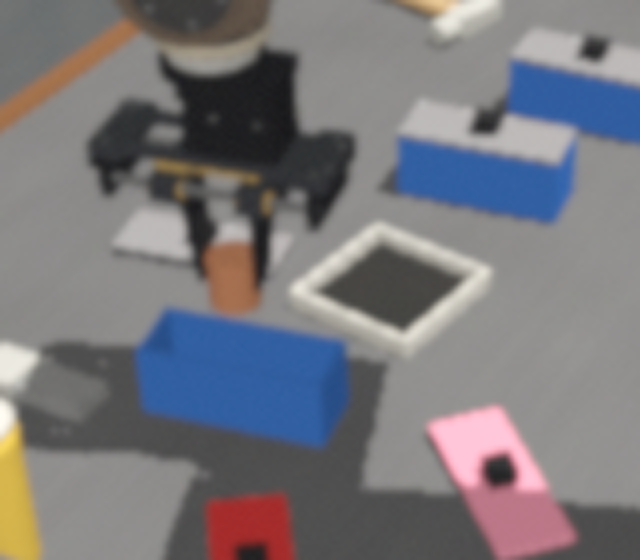

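The plug (crop pixel 233,275) hangs upright in the fingers and the case stays put. On to the tray.

```bash
python3 -m inch '[[0,0,0,-3,-20,0,-1],[0,0,0,-5,-30,0,-1],[0,0,0,-6,-36,0,-1],[0,0,0,-6,-36,0,-1],[0,0,0,-5,-30,0,-1],[0,0,0,-4,-18,0,-1],[0,0,0,-1,-10,0,-1],[0,0,0,0,0,0,-1],[0,0,0,0,0,0,-1]]'; python3 -m inch '[[0,0,0,0,0,-25,-1],[0,0,0,0,0,-30,-1],[0,0,0,0,0,-20,-1],[0,0,0,0,0,-12,-1],[0,0,0,0,0,-5,-1],[0,0,0,0,0,0,-1],[0,0,0,0,0,0,-1],[0,0,0,0,0,0,-1]]'
```

```text
t: 31.15
eef_pos: [480.9, 90.6, 101.7]
tcp_rot: [-3.142, -0.0, 0.201]
ft_force: [0.2, 0.2, -4.6]
opening: 0.412
t: 31.95
eef_pos: [481.0, 90.3, 10.6]
tcp_rot: [3.141, -0.002, 0.201]
ft_force: [0.5, -0.2, -4.2]
opening: 0.413
```

```bash
python3 -m inch '[[0,0,0,0,0,-3,-1],[0,0,0,0,0,-2,-1],[0,0,0,0,0,0,-1],[0,0,0,0,0,0,-1]]';python3 -m inch '[[0,0,0,0,0,-1,-1],[0,0,0,0,0,0,-1],[0,0,0,0,0,0,-1]]'; python3 -m inch '[[0,0,0,0,0,-1,-1],[0,0,0,0,0,0,-1],[0,0,0,0,0,0,-1]]'
```

```text
t: 32.35
eef_pos: [480.5, 90.2, 4.7]
tcp_rot: [3.142, -0.0, 0.201]
ft_force: [-0.1, 0.5, -4.0]
opening: 0.414
t: 32.65
eef_pos: [480.5, 90.2, 3.7]
tcp_rot: [-3.142, -0.0, 0.201]
ft_force: [0.3, -0.6, -5.1]
opening: 0.414
t: 32.95
eef_pos: [480.6, 90.2, 2.8]
tcp_rot: [3.142, -0.0, 0.201]
ft_force: [0.1, 0.1, -1.6]
opening: 0.417
```

Contact: the load dropped to 1.6 N. One more nudge down, then release while low.

```bash
python3 -m inch '[[0,0,0,0,0,-0.5,-1],[0,0,0,0,0,0,-1],[0,0,0,0,0,0,-1]]'; python3 -m inch '[[0,0,0,0,0,0,0.0],[0,0,0,0,0,0,0.3],[0,0,0,0,0,0,0.3],[0,0,0,0,0,0,0.3],[0,0,0,0,0,0,0.3],[0,0,0,0,0,10,0.3],[0,0,0,0,0,30,0.3],[0,0,0,0,0,40,0.3],[0,0,0,0,0,50,0.3],[0,0,0,0,0,40,0.3]]'; python3 -m inch '[[0,0,0,-15,-20,20,0.3],[0,0,0,-20,-40,10,0.3],[0,0,0,-20,-40,0,0.3],[0,0,0,-10,-40,0,0.3],[0,0,0,0,-40,0,0.3],[0,0,0,0,-40,0,0.3],[0,0,0,0,-40,0,0.3],[0,0,0,0,-40,0,0.3],[0,0,0,0,-40,0,0.3],[0,0,0,0,-40,0,0.3]]'; python3 -m inch '[[0,0,0,0,-40,0,0.3],[0,0,0,0,-40,0,0.3],[0,0,0,0,0,0,0.3],[0,0,0,0,0,0,0.3]]'
python3 - <<'E'
from h import *
for n in("top","side"):
    c=viewer.read_camera(n); W=cloud(c); save(c,f"pics/{n}2.png")
    for nm,x,y,lo,hi in(("R",455,-256,58,95),("M",485,-89,58,95),("L",510,270,52,95),("lid",660,110,6,40),("plug",480,90,35,90)):
        p=W[(abs(W[...,0]-x)<95)&(abs(W[...,1]-y)<60)&(W[...,2]>lo)&(W[...,2]<hi)]
        if len(p)>5: r=cv2.minAreaRect(p[:,:2].astype(np.float32)); print(n,nm,len(p),np.percentile(p[:,2],[5,50,95]).round(),np.round(r[0],1),np.round(r[1],1),round(r[2],1))
a=cv2.imread("pics/top2.png")[100:250,180:500]; b=cv2.imread("pics/side2.png")[110:260,180:420]
cv2.imwrite("pics/v3.png",np.vstack([cv2.resize(a,(600,281)),cv2.resize(b,(480,300),interpolation=cv2.INTER_CUBIC)[:, :] if 0 else cv2.copyMakeBorder(cv2.resize(b,(480,300)),0,0,0,120,cv2.BORDER_CONSTANT)]))
E
```

```text
t: 33.25
eef_pos: [480.6, 90.2, 2.8]
tcp_rot: [3.141, -0.001, 0.201]
ft_force: [-2.4, -0.9, 6.8]
opening: 0.416
t: 34.25
eef_pos: [480.4, 90.2, 175.5]
tcp_rot: [3.141, -0.002, 0.201]
ft_force: [0.7, -0.4, -0.9]
opening: 0.653
t: 35.25
eef_pos: [415.1, -291.4, 203.1]
tcp_rot: [3.141, -0.0, 0.201]
ft_force: [0.9, -0.4, -0.4]
opening: 0.648
t: 35.65
eef_pos: [415.0, -370.0, 202.4]
tcp_rot: [-3.141, 0.0, 0.2]
ft_force: [-0.2, 1.0, -0.2]
opening: 0.65
top M 797 [64. 69. 83.] [488.  -91.8] [144.6  59.5] 8.8
top L 197 [55. 62. 66.] [511.1 266.8] [151.8  58. ] 11.4
top lid 932 [ 6. 13. 27.] [661.1 110.6] [185.9 120.6] 1.6
top plug 135 [42. 49. 53.] [481.4  86.7] [37.7 38.1] 89.9
side R 372 [60. 67. 81.] [ 454.5 -256.1] [150.6  68.3] 5.3
side M 442 [60. 67. 80.] [481.9 -87.8] [150.7  64.7] 8.7
side L 314 [53. 58. 62.] [507.5 269.6] [151.9  66.4] 11.5
side lid 452 [ 8. 12. 27.] [658.6 111.1] [156.2  99.6] 26.3
side plug 98 [37. 47. 50.] [477.4  91.7] [37.4 37.7] 50.5
```

View pics/v3.png

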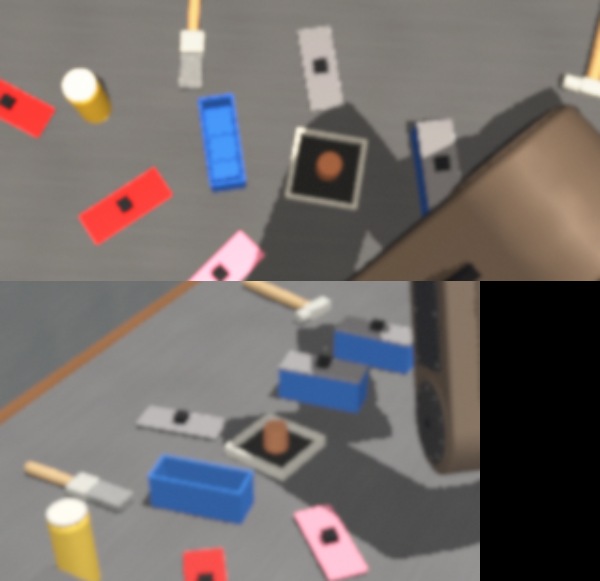

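The plug stands upright mid-tray (top crop 330,166) and the lid lies flat (320,67). The heavy case is open and in place, and the other two cases are closed where they stood. Handing in.

```bash
python3 -c "from cell import ticket; print(ticket.job_done())"
```

```text
the job is handed in; nothing more can be done
None
```

The copper plug is standing upright in the middle of the tray, and I handed the job in at about 36 s of the 72 s allowed; no verdict is reported.

**Weighing:** I lifted all three closed cases and set each back. The two on the robot's right read about 3 N each (light). The left one, near (510, 270), read about 6.7 N, so that was the copper case. The sensor noise was about ±1 N, well below the gap.

**Lid and plug:** I laid the heavy case's lid flat on the bench near (660, 110). I then gripped the plug along the case's long side and lowered it in 1 mm steps until the load on the hand dropped. I released it with the hand still low.

**Last checks:**
- **Plug:** its top is at about 48 mm, which fits a 42 mm piece standing on the tray floor.
- **Lid:** the plate is about 12 mm above the bench, so it is flat and well clear of the tray.
- **Cases:** all are within a few mm of their starts, with the other two lids on. The arm partly hid the right-hand case from the top camera, so only the side camera confirmed that one.
- **Hand:** it was clear of everything when I handed in.

**What disagreed:** the side camera showed the fingertips about 20 mm above the reported TCP. Because of that, my first try at the lid knob closed above it without touching. I allowed for the offset from then on, in small steps with force checks. The final press on the plug in the tray read about 7 N.

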